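# Set the loaf cutter's portion stop and feed the cake up to it

### The job

Set up the cake cutter for the next cut: push the blue sliding portion stop along its rail towards the cutting bow until it clicks into the notch at the red clip, then push the brown loaf cake gently along the trough until its end rests against the stop's steel plate, with the stop still sitting in its notch. Only push with the fingertips, never pinch or lift anything, and leave the cutting bow, the two foil pans and the scraper where they are.

Things in the scene. Friction and masses are not known exactly. Their poses are not given: they have to be found in the camera images.
- cutter: Loaf-cake cutter, fixed to the table. White base 205 x 540 mm, its top at z 24 mm. Origin on the table below point blade_slot. Its axes: +y along the trough to the infeed side where the loaf waits, -y to the outfeed side where the portion stop is, +x to the far (tall) wall, away from the robot. Positions called x or y mm below are in these axes, z is height above the table.
- blade_slot (a point): Middle of the blade slot, which crosses the sheet-steel trough at y 0, on the trough's floor (z 27 mm). The trough runs along y from -265 to +265 mm; inside it is 82 mm wide (x -41 to +41); a low lip on the robot's side rises to z 42 mm, the tall wall on the far side (x 41 to 44) to z 60 mm. Nothing closes the trough at its two ends.
- rail_end (a point): Outfeed end of the notched aluminium index bar (the rail) on which the stop slides: x 80, y -245, z 70 mm, the middle of its top. The bar is 20 mm wide (x 70 to 90), runs along y from here to y -8 mm behind the tall wall, top at z 70 mm; the posts that carry it are lower than the bar's top.
- stop: Blue portion stop. Origin on the table in the plane of its face, x 0; it only slides along y: face from y -190 (outfeed end) to -20 mm (end of the rail). Slides with 1 to 2 N, stays where left. A spring plunger drops into a notch every 25 mm (face at y -190, -165 ... -65, -40): about 10 N pushes it out; within 4 mm of a notch's middle the force dips and the stop snaps in and centres itself.
- stop_face (a point): Middle of the stop's face: the +y side of the upright steel plate (72 mm wide, z 31 to 84 mm, 5 mm thick) that hangs from the blue block across the trough and looks at the loaf. At x 0, z 50 mm. It starts 130 to 190 mm on the outfeed side of the blade slot.
- stop_block (a point): Place to push the stop: top edge, at mid width, of the outfeed (-y) side of its blue block. x 80, z 108 mm, 40 mm behind the plane of the stop's face. The side below this point is flat and upright, 34 mm wide (x 63 to 97), free from z 72 to 108 mm. The block is 40 mm long along y; a steel plunger housing stands on it up to z 123 mm.
- clip_red: Red setting clip on the top edge of the tall wall: 20 mm wide (x 41 to 61), 10 mm along y, top at z 66 mm, fixed. Origin at its middle along y, z 60 mm; axes as the cutter's. The stop is in this clip's notch when the plane of its face is level (same y) with the clip's middle. Red, yellow and green clips sit at three notches, y -40, -65 and -90 mm, in any order.
- clip_yellow: Yellow clip, the same, at another notch (another product's setting).
- clip_green: Green clip, the same, at another notch (another product's setting).
- loaf: Dark brown loaf cake without a pan, loose in the trough: 74 mm wide, 170 mm long along the trough, 43 mm high with nut crumbs on top, about 0.4 kg; sliding it takes 1.5 to 4 N. Origin at the centre of its underside (z 27 mm), axes as the cutter's, within a degree. Its leading end starts 20 to 70 mm on the infeed side of the blade slot.
- loaf_front (a point): Centre of the loaf's leading end face (-y end), 20 mm above the trough's floor. This end must come to rest against the stop's plate.
- loaf_back (a point): Centre of the loaf's flat rear end face (+y end), 20 mm above the trough's floor: the place to push the loaf towards the stop.
- bow (a joint): Hinge of the open wire cutting bow (steel rod with a black handle, over the blade slot) in rad: 0 fully open, growing as it comes down towards the robot. It leans back, away from the robot, at y -20 to 20 mm from x 100 to about 360 mm, up to z 230 mm, and stays there by friction. Leave it open.
- pan_left: Foil loaf pan of pale cake, 95 x 160 x 42 mm, loose, on the table to the left of the cutter. Origin at the centre of its underside. Leave it alone.
- pan_right: Foil loaf pan of pale cake, 95 x 160 x 42 mm, loose, on the table to the right of the cutter. Origin at the centre of its underside. Leave it alone.
- scraper: Bench scraper, steel blade with a white handle, about 115 x 155 x 24 mm, lying loose on the table to the right of the cutter. Origin at the table under the blade's centre. Leave it alone.

How it is judged (in metres and radians):
On the way, in this order (a step that is already met when the one before it is completed fails the run):
1. the portion stop sits in the notch at the red clip (y of stop_face in the frame of clip_red between -0.003 and 0.003 m and linear speed of stop below 0.01 m/s), for 0.2 s.
2. the loaf has been pushed up against the stop (y of loaf_front in the frame of stop_face below 0.004 m), for 0.1 s.
At the end, for the whole second after the job is handed in: The stop's face is within 3 mm of the red clip's middle (the stop is in that notch), the loaf lies flat in the trough with its leading end within 4 mm of the stop's plate, and everything is at rest (y of stop_face in the frame of clip_red between -0.003 and 0.003 m and y of loaf_front in the frame of stop_face between -0.004 and 0.004 m and x of loaf in the frame of cutter between -0.008 and 0.008 m and height (world z) of loaf below 0.031 m and angle between the y axis of loaf and the y axis of cutter, either way round below 0.08 rad and linear speed of loaf below 0.01 m/s); the robot touches nothing.
It fails at once if the loaf is lifted more than 10 mm off the trough's floor or tipped (height (world z) of loaf above 0.037 m or angle between loaf's own z axis and vertical above 0.12 rad).
It fails at once if the fingers pinch or shove the loaf with more than 25 N (contact force between the fingers and loaf above 25 N).
It fails at once if the fingers pinch or ram the portion stop with more than 35 N (contact force between the fingers and stop above 35 N).
It fails at once if the cutting bow is pulled down (value of joint bow above 0.1 rad).
It fails at once if a foil pan or the scraper is moved more than 15 mm (distance of any of pan_left, pan_right, scraper from where it was at the start of the episode above 0.015 m).
It also fails if it takes over 54 s, if anything falls off the work surface, if the arm or the gripper's body presses on something with over 40 N, if the wrist force passes 120 N, or if a joint passes its speed limit or range.

### The arm

A 7-joint arm with a two-finger parallel gripper is mounted at the origin on the work surface. World frame = base frame: x ahead of the robot, y to its left, z up, the work surface at z = 0. Lengths are in mm, angles in rad, forces in N, time in s.
With the tool pointing down it reaches from about 400 to 850 mm from the base axis. Payload 10.4 kg.
Tool frame: the origin (TCP) lies midway between the tips of the shut fingers; the grasp point (between the pads) lies 19 mm behind it; z points along the fingers, x is the direction in which the jaws open and shut, and the axes are right-handed (so a half turn about z gives the same grasp; the last joint's range is limited). The gripper opens to 87 mm and grips with 3 to 60 N. Pads are 19 mm wide; open, the fingers measure 117 mm over their backs; the gripper's body (75 mm by 190 mm) begins 51 mm behind the grasp point.
Start: joints at [-1.225, 0.332, -0.065, 1.46, 0.022, 1.35, -0.088], TCP at [225.299, 583.003, 222.576] pointing down, gripper open.
Joint ranges: [-2.6, 2.6], [-0.5, 2.12], [-1.47, 1.34], [0.16, 2.42], [-1.27, 4.41], [0.06, 2.06], [-2.6, 2.6]. Speed limits (rad/s): [2.22, 2.22, 2.79, 2.79, 3.14, 3.14, 3.14].

### API

Orientations are given as a unit quaternion [x, y, z, w].
In Python, from plant import monitor, optics, env gives the robot as it stands.
- The arm moves only by the tool step_arm, never from a script. Its argument "deltas" is a list of rows, each a list of 7 numbers: the shift along the tool's x, y, z in mm, then the turn, a rotation vector about the tool's x, y, z in degrees, then the opening, from 0 (shut) to 1 (fully open). In form: [[dx, dy, dz, wx, wy, wz, claw], ...]. A call has 1 to 10 rows; each row is the pose to reach, as a shift and turn from the pose commanded when the call began, along the tool's axes at that moment; what a row does not reach only later rows make up. A row lasts 1/10 s, in which the tool goes at most 50 mm and 8.59 degrees, less where a joint would pass 70% of its speed; a pose out of reach is approached as far as the arm can. A call with a gripper value outside its range is refused whole. The fingers move at their own pace and stop on an object; "newtons" is the grip in N (left out, the last holds). Time passes only in rows, so rows that repeat a pose let the fingers close. It gives the time, the measured TCP pose, the force and the opening at its end, in the units of the state.
- monitor.observe(): the state, without advancing time (a new reading comes with each control period).
- optics.capture(name): name is "scene" or "top" or "wrist"; returns a dict with "img" (480x640x3 uint8, red, green, blue), "depth" (480x640 float32, mm along the optical axis (not along the pixel's ray), 0 where there is no reading), "fovy" (degrees; the focal length in pixels is half the picture's height over the tangent of half this angle, whatever the lens; pixels are square), "cx", "cy" (the principal point, pixels), "dist_coeffs" ([k1, k2, p1, p2, k3] as OpenCV has them; the pictures are not rectified), "R" (3x3) and "t" (3): a world point X has camera coordinates R X + t; the wrist camera has in their place "mount" (4x4, takes a point from camera to tool coordinates, whose origin is the TCP and whose axes are the tool frame's). Camera axes: x right, y down, z forward; pixel columns grow to the right and rows downward; lengths in mm; the calibration is good to about 2 mm. A picture is of the moment at which its call begins: read the wrist's pose just before it.
- env.sign_off(): hands the job in, once; it reports no verdict.
The state is a dict: "time_s": time; "joints": joint angles; "qvel": joint speeds; "tau": joint torques, N m; "tcp_pos": TCP position; "tcp_rot": TCP orientation; "contact_force": force on the tool from outside, world axes, zero at the start; "ft_torque": the same for the moment, N m; "gripper_width": opening from 0.0 (shut) to 1.0 (fully open).
Only numpy, scipy, OpenCV 4.12 (cv2) and the standard library are available. Lean on these libraries where they do the work, as an engineer would, in place of code of your own. Each camera call takes 0.05 s, during which the arm holds its last target.

## Working session

There is one attempt and no reset: what is moved stays moved. The work goes in short steps, Python scripts to look and compute and a tool call to move; the robot and the scene stay as the last step left them, time stands still between calls to the robot, and variables do not carry over. Pictures are saved under pics/ and viewed, and the job is handed in when it is done.

Besides the shell and the picture viewer there is one more tool, called after "Call:" as name(argument=value, ...) on one line, values as JSON. step_arm: Moves the arm, as the interface text tells. Its arguments: {"type":"object","properties":{"deltas":{"type":"array","items":{"type":"array","items":{"type":"number"}}},"newtons":{"type":"number"}},"required":["deltas"]}

```bash
mkdir -p pics; cat > h.py <<'E'
import numpy as np, cv2
from plant import monitor, optics, env
def cap(n,fn):
    c=optics.capture(n); cv2.imwrite('pics/'+fn,c['img'][:,:,::-1]); np.savez('pics/'+fn[:-4]+'.npz',**{k:v for k,v in c.items()}); return c
def K(c):
    f=240/np.tan(np.radians(c['fovy'])/2); return np.array([[f,0,c['cx']],[0,f,c['cy']],[0,0,1.]])
def ray(c,px):
    u=cv2.undistortPoints(np.array(px,float).reshape(-1,1,2),K(c),np.array(c['dist_coeffs'],float)).reshape(-1,2)
    d=np.c_[u,np.ones(len(u))]@np.array(c['R']); o=-np.array(c['R']).T@np.array(c['t']); return o,d
def onz(c,px,z):
    o,d=ray(c,px); s=(z-o[2])/d[:,2]; return o+d*s[:,None]
def proj(c,X):
    r=cv2.Rodrigues(np.array(c['R'],float))[0]
    return cv2.projectPoints(np.array(X,float).reshape(-1,1,3),r,np.array(c['t'],float),K(c),np.array(c['dist_coeffs'],float))[0].reshape(-1,2)
E
python3 - <<'E'
from h import *
s=monitor.observe(); print(s)
for n in ['scene','top']:
    c=cap(n,n+'0.png'); print(n,c['fovy'],c['cx'],c['cy'],c['dist_coeffs'],(-np.array(c['R']).T@c['t']))
E
```

```text
{'time_s': 0.0, 'joints': array([-1.22458752,  0.33288749, -0.06469841,  1.46094465,  0.02158031,
        1.34990707, -0.08851184]), 'qvel': array([ 0.00027606, -0.00053517,  0.00018604, -0.00027419, -0.00249824,
        0.00064128, -0.00060276]), 'tau': array([-5.78284853e-04, -6.23253393e+01,  2.41983990e-02, -3.89904499e+01,
       -6.13915734e-02,  3.96101153e-02,  9.85100223e-05]), 'tcp_pos': array([225.17406077, 582.60604033, 221.74259096]), 'tcp_rot': array([ 8.24772912e-01,  5.65463629e-01, -5.84596983e-04,  4.30469876e-04]), 'contact_force': array([ 0.78083129,  0.00428299, -1.0505802 ]), 'ft_torque': array([ 0.00746634, -0.00652547, -0.03012262]), 'gripper_width': 1.0009164444264733}
scene 48.61634889187974 323.49564990984396 247.22136392224382 [0.02180686 0.         0.         0.         0.        ] [1272.79944505  110.31919278 1000.6124689 ]
top 56.0293959616747 319.1668117849202 233.07296358466218 [0.00580678 0.         0.         0.         0.        ] [ 334.09168605    6.24889677 1329.89591551]
```

View pics/scene0.png

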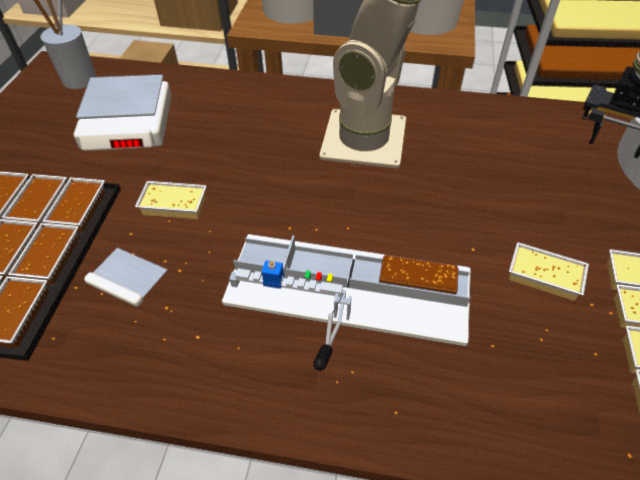

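View pics/top0.png

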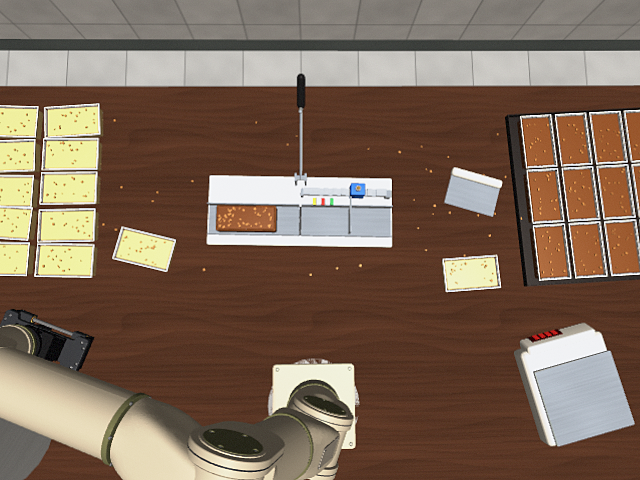

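The scene view shows the cutter at about (345,290). In the top view the clips are at (314..332, 202), running yellow, red, green from the slot outwards, so red is the middle one. The stop block is at (358,190) and the loaf at (247,218). Next I measure the cutter pose.

```bash
python3 - <<'E'
from h import *
t=dict(np.load('pics/top0.npz')); im=t['img'].astype(int)
hsv=cv2.cvtColor(t['img'],cv2.COLOR_RGB2HSV)
roi=np.zeros(im.shape[:2],np.uint8); roi[165:255,200:400]=1
m=((hsv[...,1]<60)&(hsv[...,2]>110)&(roi>0)).astype(np.uint8)
cs,_=cv2.findContours(m,cv2.RETR_EXTERNAL,cv2.CHAIN_APPROX_NONE)
c=max(cs,key=cv2.contourArea)
pts=c.reshape(-1,2).astype(float)
# edge fits: bottom, left, right
def line(sel,ax):
    p=onz(t,sel,24)[:,:2]; return p
bx=[x for x in range(215,386)]
bot=np.array([[x,pts[pts[:,0]==x][:,1].max()+.5] for x in bx]); 
ys=range(185,240)
L=np.array([[pts[pts[:,1]==y][:,0].min()-.5,y] for y in ys]); R=np.array([[pts[pts[:,1]==y][:,0].max()+.5,y] for y in ys])
for n,p in (('bot',bot),('L',L),('R',R)):
    q=line(p,0); vx,vy,x0,y0=cv2.fitLine(q.astype(np.float32),cv2.DIST_HUBER,0,.01,.01).ravel()
    print(n,'dir',np.degrees(np.arctan2(vy,vx)),'mid',x0,y0, q.std(0))
r=cv2.minAreaRect(onz(t,pts,24)[:,:2].astype(np.float32)); print(r)
H=hsv
def cen(n,mask,z):
    mask=mask&(roi>0); ysx=np.argwhere(mask); 
    if len(ysx)==0: print(n,'none');return
    p=ysx[:,::-1].mean(0); w=onz(t,[p],z)[0]; print(n,len(ysx),p,w,'depthz')
sat=(H[...,1]>150)&(H[...,2]>100)
cen('red',sat&((H[...,0]<8)|(H[...,0]>172))&(np.arange(640)[None]>300),66)
cen('yel',sat&(abs(H[...,0].astype(int)-28)<7)&(np.arange(640)[None]>300),66)
cen('grn',sat&(abs(H[...,0].astype(int)-60)<15),66)
cen('blu',sat&(abs(H[...,0].astype(int)-112)<15),108)
z=cv2.resize(t['img'][160:260,195:405],None,fx=3.8,fy=3.8,interpolation=cv2.INTER_CUBIC); cv2.imwrite('pics/topz.png',z[:,:,::-1])
s=dict(np.load('pics/scene0.npz'));z=cv2.resize(s['img'][225:350,215:480],None,fx=3,fy=3,interpolation=cv2.INTER_CUBIC); cv2.imwrite('pics/scz.png',z[:,:,::-1])
E
```

```text
bot dir 88.641945 mid 451.36975 34.595085 [  3.50303935 143.19417435]
L dir -1.6051612 mid 554.1823 303.95703 [46.85322686 14.14323811]
R dir -1.6643034 mid 558.75183 -235.37396 [47.26321038 14.61723604]
((571.3861083984375, 34.19593811035156), (542.6533813476562, 240.29718017578125), 88.61251831054688)
red 12 [322.5 201.5] [573.17702862 -31.19484874  66.        ] depthz
yel 14 [313.64285714 200.64285714] [575.81620837  -6.01437219  66.        ] depthz
grn 12 [331.5 201.5] [573.01036718 -56.82444347  66.        ] depthz
blu 128 [356.8359375 189.4375   ] [ 598.45843454 -125.26363408  108.        ] depthz
```

View pics/topz.png

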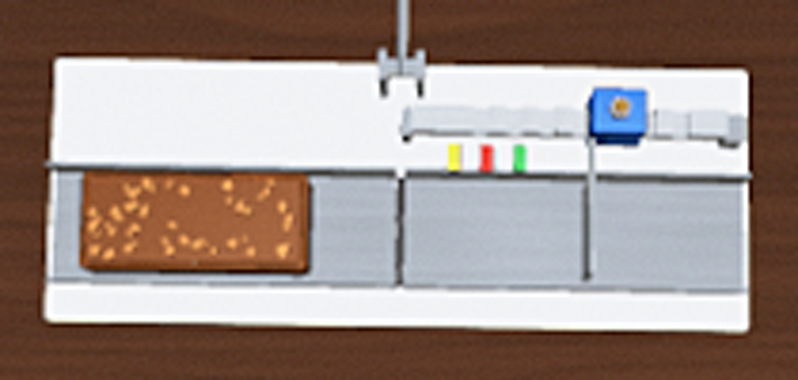

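View pics/scz.png

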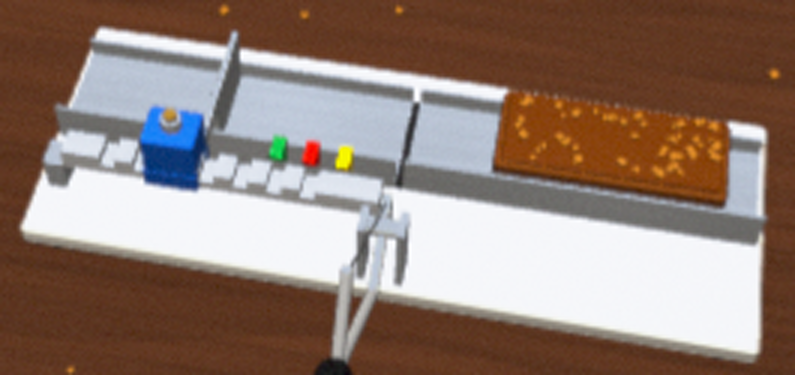

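The base measures 539 mm long, as it should, and the yaw is about -1.4°. Blade slot sits at world y ≈ 34. I'll move over the trough with the gripper shut for a closer wrist view.

Call:
step_arm(deltas=[[-340,450,-80,0,0,70,0],[-340,450,-80,0,0,70,0],[-340,450,-80,0,0,70,0],[-340,450,-80,0,0,70,0],[-340,450,-80,0,0,70,0],[-340,450,-80,0,0,70,0],[-340,450,-80,0,0,70,0],[-340,450,-80,0,0,70,0],[-340,450,-80,0,0,70,0],[-340,450,-80,0,0,70,0]])

```text
time_s: 1.1
tcp_pos: [486.7, 160.3, 293.0]
tcp_rot: [1.0, -0.01, -0.0, -0.0]
contact_force: [1.3, 0.7, 0.0]
gripper_width: 0.171
```

Call:
step_arm(deltas=[[0,0,0,0,0,0,0],[0,0,0,0,0,0,0]])

```text
time_s: 1.3
tcp_pos: [486.5, 161.2, 292.6]
tcp_rot: [1.0, -0.011, -0.0, -0.0]
contact_force: [-0.8, 0.3, 0.1]
gripper_width: 0.029
```

```bash
python3 - <<'E'
from h import *
s=monitor.observe(); print(s['tcp_pos'],s['tcp_rot'])
c=cap('wrist','w1.png'); print(c['fovy'],c['dist_coeffs'],np.round(c['mount'],3))
np.savez('pics/w1s.npz',p=s['tcp_pos'],q=s['tcp_rot'])
E
```

```text
[486.47264637 161.16696907 292.61341509] [ 9.99937412e-01 -1.11869880e-02 -1.44998321e-04 -4.27785407e-05]
68.15502633578271 [-0.0157484  0.         0.         0.         0.       ] [[ 1.0000e+00 -1.0000e-03 -0.0000e+00 -4.0000e-03]
 [ 1.0000e-03  9.5200e-01  3.0500e-01 -8.3878e+01]
 [ 0.0000e+00 -3.0500e-01  9.5200e-01 -1.6171e+02]
 [ 0.0000e+00  0.0000e+00  0.0000e+00  1.0000e+00]]
```

View pics/w1.png

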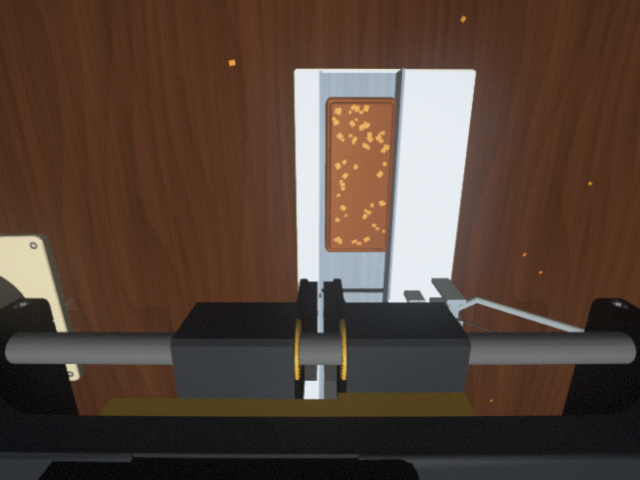

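The wrist picture shows the loaf at (360,175), the tall wall at (400,150) and the slot at (360,291). I'll extract edges.

```bash
cat >> h.py <<'E'
from scipy.spatial.transform import Rotation as Rn
def wfix(c,p,q):
    Rt=Rn.from_quat(q).as_matrix(); M=np.array(c['mount']); Rc=Rt@M[:3,:3]; oc=Rt@M[:3,3]+p
    c['R']=Rc.T; c['t']=-Rc.T@oc; return c
E
python3 - <<'E'
from h import *
c=dict(np.load('pics/w1.npz')); s=np.load('pics/w1s.npz'); c=wfix(c,s['p'],s['q'])
g=c['img'].astype(int); 
for r in (85,270): print(r,[(x,tuple(g[r,x])) for x in list(range(288,302,1))+list(range(314,330,1))+list(range(380,410,1))])
print('col',[(y,tuple(g[y,360])) for y in range(284,298)])
print('col',[(y,tuple(g[y,340])) for y in range(60,80)])
h=cv2.cvtColor(c['img'],cv2.COLOR_RGB2HSV)
m=((h[...,0]<15)&(h[...,1]>120)&(h[...,2]>60)).astype(np.uint8); m[:, :318]=0; m[:,402:]=0; m[:80]=0;m[265:]=0
cs,_=cv2.findContours(m,0,2); k=max(cs,key=cv2.contourArea); print(cv2.boundingRect(k))
r=cv2.boxPoints(cv2.minAreaRect(k)); print(r, onz(c,r,70))
E
```

```text
85 [(288, (np.int64(84), np.int64(55), np.int64(41))), (289, (np.int64(88), np.int64(59), np.int64(47))), (290, (np.int64(87), np.int64(59), np.int64(43))), (291, (np.int64(90), np.int64(60), np.int64(46))), (292, (np.int64(90), np.int64(64), np.int64(49))), (293, (np.int64(108), np.int64(93), np.int64(82))), (294, (np.int64(173), np.int64(169), np.int64(160))), (295, (np.int64(226), np.int64(228), np.int64(223))), (296, (np.int64(230), np.int64(233), np.int64(233))), (297, (np.int64(231), np.int64(236), np.int64(240))), (298, (np.int64(231), np.int64(237), np.int64(242))), (299, (np.int64(229), np.int64(236), np.int64(240))), (300, (np.int64(228), np.int64(235), np.int64(239))), (301, (np.int64(230), np.int64(235), np.int64(240))), (314, (np.int64(230), np.int64(236), np.int64(240))), (315, (np.int64(230), np.int64(235), np.int64(240))), (316, (np.int64(230), np.int64(236), np.int64(241))), (317, (np.int64(229), np.int64(235), np.int64(239))), (318, (np.int64(220), np.int64(227), np.int64(233))), (319, (np.int64(189), np.int64(202), np.int64(213))), (320, (np.int64(167), np.int64(18
[... 6692 characters left out ...]
 (np.int64(212), np.int64(222), np.int64(227))), (73, (np.int64(171), np.int64(184), np.int64(196))), (74, (np.int64(165), np.int64(179), np.int64(194))), (75, (np.int64(164), np.int64(178), np.int64(190))), (76, (np.int64(163), np.int64(177), np.int64(190))), (77, (np.int64(162), np.int64(176), np.int64(189))), (78, (np.int64(165), np.int64(179), np.int64(192))), (79, (np.int64(165), np.int64(178), np.int64(191)))]
(326, 98, 70, 153)
[[324.63574 249.9466 ]
 [327.06146  97.12797]
 [395.21887  98.20984]
 [392.79315 251.02847]] [[490.18749532 107.19190936  70.        ]
 [495.84072947 271.18799231  70.        ]
 [564.84974571 268.64471994  70.        ]
 [568.65466282 104.04215546  70.        ]]
```

```bash
python3 - <<'E'
from h import *
np.set_printoptions(suppress=True,precision=1)
c=dict(np.load('pics/w1.npz')); s=np.load('pics/w1s.npz'); c=wfix(c,s['p'],s['q'])
print('wall bottom x41',onz(c,[[395,85],[384,270]],27)); print('wall top x41',onz(c,[[401,85],[389,270]],60))
print('slot',onz(c,[[360,290]],27)); print('lip outer x-44 z42',onz(c,[[318.7,85],[318.7,270]],42)); print('end',onz(c,[[360,72.5]],27))
t=dict(np.load('pics/top0.npz'))
f=lambda x,y:[195+(x+.5)/3.8-.5,160+(y+.5)/3.8-.5]
print('top slot',onz(t,[f(400,230)],27),'loaf corners z70',onz(t,[f(80,168),f(312,175),f(80,272),f(310,275)],70))
print('plate top, face edge',onz(t,[f(585,277),f(591,277),f(588,140)],84),'block top corners',onz(t,[f(591,88),f(647,90),f(645,130)],108))
sc=dict(np.load('pics/scene0.npz'))
g=lambda x,y:[215+(x+.5)/3-.5,225+(y+.5)/3-.5]
print('scene block top corners',onz(sc,[g(140,135),g(202,140),g(150,107),g(206,113)],108))
E
```

```text
wall bottom x41 [[572.6 285.1  27. ]
 [567.2  62.2  27. ]]
wall top x41 [[572.3 281.9  60. ]
 [567.1  76.2  60. ]]
slot [[536.2  34.2  27. ]]
lip outer x-44 z42 [[487.6 285.5  42. ]
 [482.3  70.6  42. ]]
end [[533.5 298.8  27. ]]
top slot [[525.7  34.2  27. ]] loaf corners z70 [[567.6 270.4  70. ]
 [561.2  98.5  70. ]
 [489.9 269.1  70. ]
 [486.3  99.9  70. ]]
plate top, face edge [[ 481.6 -102.4   84. ]
 [ 481.5 -106.8   84. ]
 [ 583.6 -106.4   84. ]] block top corners [[ 617.3 -107.1  108. ]
 [ 615.6 -148.   108. ]
 [ 585.9 -145.9  108. ]]
scene block top corners [[ 614.7 -145.1  108. ]
 [ 611.6 -100.8  108. ]
 [ 588.7 -144.3  108. ]
 [ 587.3 -103.4  108. ]]
```

Cutter origin is at world (525.5, 34.4) with yaw -1.38°. The wall and the lip agree on x within 0.2 mm, and the wrist and top views agree on the slot's y. The stop face is near cutter y -139, so it's in the -140 notch, and its block back is at world y ≈ -146. I'll go behind it.

Call:
step_arm(deltas=[[121,328,0,0,0,0,0],[121,328,0,0,0,0,0],[121,328,0,0,0,0,0],[121,328,0,0,0,0,0],[121,328,0,0,0,0,0],[121,328,0,0,0,0,0],[121,328,0,0,0,0,0],[121,328,100,0,0,0,0],[121,328,100,0,0,0,0],[121,328,100,0,0,0,0]])

```text
time_s: 2.35
tcp_pos: [597.4, -165.0, 185.7]
tcp_rot: [1.0, -0.009, -0.006, -0.001]
contact_force: [0.1, 0.2, -0.5]
gripper_width: 0.001
```

```bash
python3 - <<'E'
from h import *
s=monitor.observe(); print(s['tcp_pos'],s['tcp_rot'])
c=cap('wrist','w2.png'); np.savez('pics/w2s.npz',p=s['tcp_pos'],q=s['tcp_rot'])
E
```

```text
[ 597.35115865 -165.01783307  185.71644361] [ 0.99994392 -0.0087697  -0.00580518 -0.00124602]
```

View pics/w2.png

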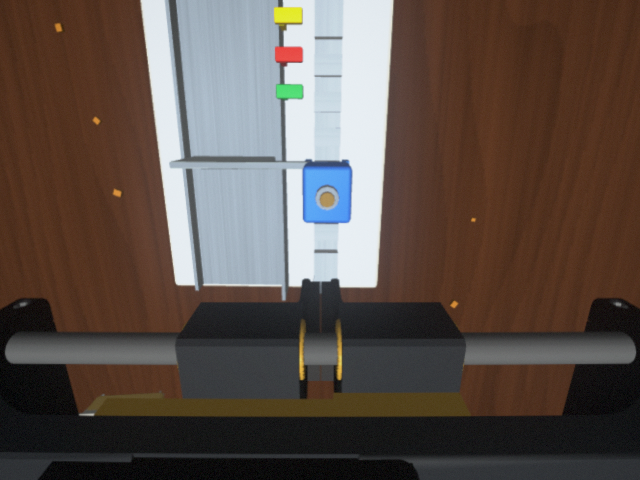

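The fingers (322,285) sit behind the blue block (304–351, 162–222). The plate's top edge is near row 164, and the clips are at rows 16, 55 and 91.

```bash
python3 - <<'E'
from h import *
np.set_printoptions(suppress=True,precision=1)
c=dict(np.load('pics/w2.npz')); s=np.load('pics/w2s.npz'); c=wfix(c,s['p'],s['q'])
O=np.array([525.5,34.4]);a=np.radians(-1.38);R=np.array([[np.cos(a),-np.sin(a)],[np.sin(a),np.cos(a)]])
cut=lambda p:(p[:,:2]-O)@R
print('TCP cut',cut(s['p'][None]))
print('block back corners',cut(onz(c,[[304.5,221.5],[351,221.5]],108)),'front',cut(onz(c,[[304,163.5],[351,163.5]],108)))
print('clips y r g',cut(onz(c,[[289,16],[289,55],[289.5,91.5]],66)))
print('plate top rows', [(y,tuple(map(int,c['img'][y,220]))) for y in range(154,174)])
print(monitor.observe()['tcp_pos'])
E
```

```text
TCP cut [[  76.6 -197.6]]
block back corners [[  64.6 -178.4]
 [  97.  -178.1]] front [[  64.5 -138.5]
 [  95.8 -138.3]]
clips y r g [[ 52.5 -41.1]
 [ 52.  -65.9]
 [ 51.9 -90.4]]
plate top rows [(154, (165, 179, 194)), (155, (153, 166, 178)), (156, (123, 132, 137)), (157, (95, 99, 101)), (158, (91, 94, 95)), (159, (91, 93, 94)), (160, (90, 93, 93)), (161, (98, 104, 105)), (162, (138, 150, 156)), (163, (164, 177, 189)), (164, (165, 179, 193)), (165, (166, 180, 193)), (166, (165, 181, 194)), (167, (162, 178, 188)), (168, (150, 164, 172)), (169, (150, 165, 176)), (170, (160, 174, 189)), (171, (163, 177, 190)), (172, (163, 178, 191)), (173, (163, 178, 191))]
[ 599.2 -165.6  190.2]
```

Call:
step_arm(deltas=[[0,0,40,0,0,0,0],[0,0,80,0,0,0,0],[0,0,103,0,0,0,0],[0,0,103,0,0,0,0],[0,0,103,0,0,0,0]])

```text
time_s: 2.9
tcp_pos: [602.4, -167.6, 92.6]
tcp_rot: [1.0, -0.009, 0.002, 0.0]
contact_force: [-0.3, -0.4, 0.7]
gripper_width: 0.006
```

```bash
python3 - <<'E'
from h import *
s=monitor.observe(); print(s['tcp_pos'],s['tcp_rot'],s['contact_force'])
E
```

```text
[ 602.41173023 -167.6273622    92.63680861] [ 9.99956600e-01 -9.19410740e-03  1.50486216e-03  4.64307621e-05] [-0.33941287 -0.43421272  0.74386275]
```

Call:
step_arm(deltas=[[0,-4,2,0,0,0,0],[0,-8,2,0,0,0,0],[0,-11,2,0,0,0,0],[0,-13,2,0,0,0,0],[0,-15,2,0,0,0,0],[0,-17,2,0,0,0,0],[0,-19,2,0,0,0,0],[0,-21,2,0,0,0,0]])

```text
time_s: 3.7
tcp_pos: [601.6, -147.9, 88.7]
tcp_rot: [1.0, -0.01, 0.001, 0.0]
contact_force: [0.9, -2.8, 1.3]
gripper_width: 0.008
```

```bash
python3 - <<'E'
from h import *
s=monitor.observe(); print(s['tcp_pos'],s['tcp_rot'],s['contact_force'])
c=cap('wrist','w3.png'); np.savez('pics/w3s.npz',p=s['tcp_pos'],q=s['tcp_rot'])
E
```

```text
[ 601.63820952 -147.89711183   88.72061247] [ 9.99946512e-01 -1.02914793e-02  9.12880577e-04  4.74746495e-04] [ 0.85608237 -2.79551445  1.29414514]
```

View pics/w3.png

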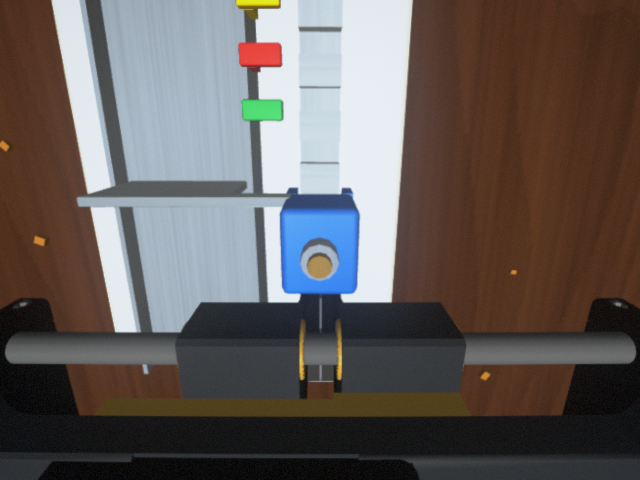

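The fingers are in contact at (321,295), with the block just ahead. I'll calibrate the contact offset.

```bash
cat >> h.py <<'E'
O=np.array([525.5,34.4]);a_=np.radians(-1.38);RC=np.array([[np.cos(a_),-np.sin(a_)],[np.sin(a_),np.cos(a_)]])
cut=lambda p:(np.atleast_2d(p)[:,:2]-O)@RC
E
python3 - <<'E'
from h import *
np.set_printoptions(suppress=True,precision=1)
c=dict(np.load('pics/w3.npz')); s=np.load('pics/w3s.npz'); c=wfix(c,s['p'],s['q'])
print('TCP cut',cut(s['p']))
print('block back corners',cut(onz(c,[[285,292],[355,292]],108)))
print('block front top',cut(onz(c,[[320,208],],108)))
print('red green clips',cut(onz(c,[[260,55],[262.5,110]],66)))
print('plate face top edge (row 205,181)',cut(onz(c,[[180,205],[180,195]],84)))
E
```

```text
TCP cut [[  80.5 -180.4]]
block back corners [[  64.8 -167.4]
 [  95.8 -167.3]]
block front top [[  80.2 -129.3]]
red green clips [[ 51.9 -65.4]
 [ 52.  -89.9]]
plate face top edge (row 205,181) [[  13.1 -133.5]
 [  13.7 -128.6]]
```

Call:
step_arm(deltas=[[0,-4,0,0,0,0,0],[0,-8,0,0,0,0,0],[0,-12,0,0,0,0,0],[0,-15,0,0,0,0,0],[0,-18,0,0,0,0,0],[0,-21,0,0,0,0,0],[0,-24,0,0,0,0,0],[0,-27,0,0,0,0,0],[0,-30,0,0,0,0,0],[0,-33,0,0,0,0,0]])

```text
time_s: 4.75
tcp_pos: [601.5, -113.1, 87.5]
tcp_rot: [1.0, -0.01, -0.0, -0.0]
contact_force: [0.5, -2.3, 0.2]
gripper_width: 0.003
```

Call:
step_arm(deltas=[[0,-3,0,0,0,0,0],[0,-6,0,0,0,0,0],[0,-8,0,0,0,0,0],[0,-10,0,0,0,0,0],[0,-12,0,0,0,0,0],[0,-14,0,0,0,0,0],[0,-16,0,0,0,0,0],[0,-18,0,0,0,0,0]])

```text
time_s: 5.55
tcp_pos: [602.0, -96.0, 87.6]
tcp_rot: [1.0, -0.01, -0.0, -0.0]
contact_force: [1.2, -2.1, -1.4]
gripper_width: 0.003
```

```bash
python3 - <<'E'
from h import *
s=monitor.observe(); print(s['tcp_pos'],s['tcp_rot'],s['contact_force'],cut(s['tcp_pos']))
c=cap('wrist','w4.png'); np.savez('pics/w4s.npz',p=s['tcp_pos'],q=s['tcp_rot'])
E
```

```text
[601.98161897 -95.96085517  87.64570524] [ 9.99950724e-01 -9.92681134e-03 -8.58936371e-05 -3.41371233e-05] [ 1.19772333 -2.08542881 -1.36451128] [[  79.59894454 -128.48112169]]
```

View pics/w4.png

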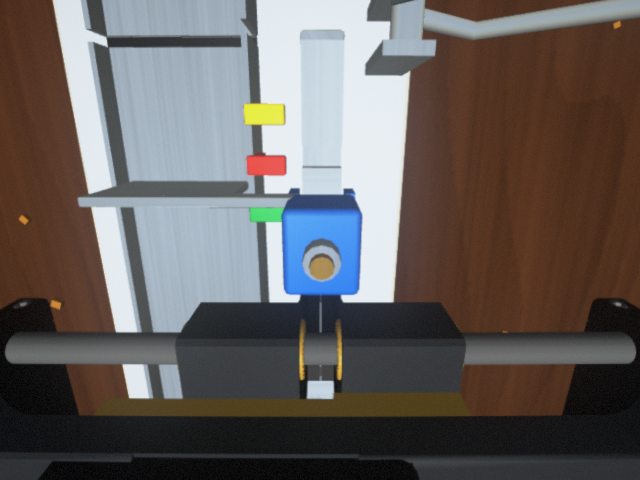

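The face is between the green clip (row 213) and the red clip (row 165), at about y -76. I'll creep the last 9 mm or so and let it snap.

Call:
step_arm(deltas=[[0,-2,0,0,0,0,0],[0,-4,0,0,0,0,0],[0,-5,0,0,0,0,0],[0,-6,0,0,0,0,0],[0,-7,0,0,0,0,0],[0,-8,0,0,0,0,0],[0,-9,0,0,0,0,0],[0,-9,0,0,0,0,0]])

```text
time_s: 6.4
tcp_pos: [602.3, -86.7, 87.8]
tcp_rot: [1.0, -0.01, 0.0, -0.0]
contact_force: [-0.4, -0.2, -0.0]
gripper_width: 0.002
```

```bash
python3 - <<'E'
from h import *
s=monitor.observe(); print(s['tcp_pos'],s['contact_force'],cut(s['tcp_pos']))
c=cap('wrist','w5.png'); np.savez('pics/w5s.npz',p=s['tcp_pos'],q=s['tcp_rot'])
c=wfix(c,s['tcp_pos'],s['tcp_rot'])
h=cv2.cvtColor(c['img'],cv2.COLOR_RGB2HSV)
m=(abs(h[...,0].astype(int)-112)<15)&(h[...,1]>150)&(h[...,2]>100); ys,xs=np.nonzero(m); k=ys[(xs>310)&(xs<330)]; print('blue rows',k.min(),k.max())
print('back',cut(onz(c,[[320,k.max()]],108)))
E
```

```text
[602.31220241 -86.71877713  87.75971307] [-0.37712022 -0.1536331  -0.00708834] [[  79.70685315 -119.23376272]]
blue rows 200 287
back [[  79.48218195 -103.32495165]]
```

View pics/w5.png

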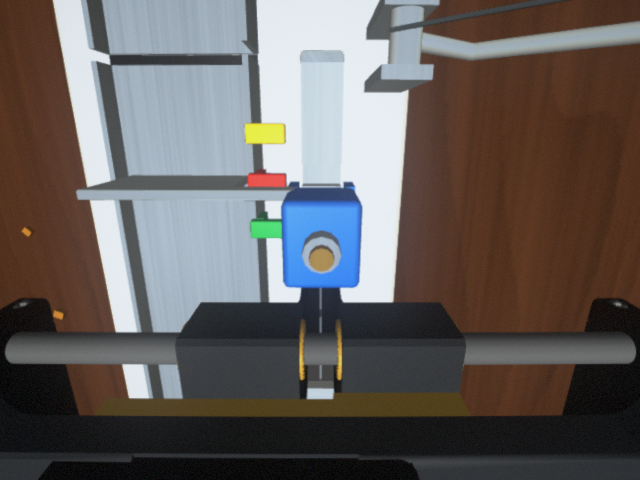

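The contact force went to zero and the block jumped about 3 mm ahead of the fingers, so it snapped in. I'll back off, rise and verify from above.

Call:
step_arm(deltas=[[0,15,0,0,0,0,0],[0,25,0,0,0,0,0],[0,25,-50,0,0,0,0],[0,25,-100,0,0,0,0],[0,25,-150,0,0,0,0],[0,25,-190,0,0,0,0],[0,25,-190,0,0,0,0],[0,25,-190,0,0,0,0]])

```text
time_s: 7.25
tcp_pos: [601.8, -113.5, 278.3]
tcp_rot: [1.0, -0.011, 0.001, 0.0]
contact_force: [-0.6, 0.4, -0.7]
gripper_width: 0.005
```

```bash
python3 - <<'E'
from h import *
np.set_printoptions(suppress=True,precision=1)
s=monitor.observe(); print(s['tcp_pos'],s['contact_force'],cut(s['tcp_pos']))
c=cap('wrist','w6.png'); np.savez('pics/w6s.npz',p=s['tcp_pos'],q=s['tcp_rot'])
c=wfix(c,s['tcp_pos'],s['tcp_rot'])
h=cv2.cvtColor(c['img'],cv2.COLOR_RGB2HSV);H=h[...,0].astype(int);sat=(h[...,1]>150)&(h[...,2]>90)
for n,m,z in (('blue',abs(H-112)<15,108),('red',(H<6)|(H>174),66),('yel',abs(H-28)<6,66),('grn',abs(H-60)<15,66)):
    m=(m&sat).astype(np.uint8); cs,_=cv2.findContours(m,0,2); k=max([q for q in cs if cv2.boundingRect(q)[1]<300],key=cv2.contourArea); x,y,w,b=cv2.boundingRect(k); print(n,x,y,w,b,cut(onz(c,[[x+w/2-.5,y-.5],[x+w/2-.5,y+b-.5]],z)))
t=cap('top','top6.png')
z=cv2.resize(t['img'][160:260,195:405],None,fx=3.8,fy=3.8,interpolation=cv2.INTER_CUBIC); cv2.imwrite('pics/top6z.png',z[:,:,::-1])
E
```

```text
[ 601.8 -113.5  278.3] [-0.6  0.4 -0.7] [[  79.9 -146. ]]
blue 302 129 36 43 [[  79.3  -65.7]
 [  79.3 -103.9]]
red 283 123 18 4 [[ 51.1 -60.4]
 [ 51.1 -64.3]]
yel 282 96 19 11 [[ 51.2 -35.1]
 [ 51.  -45.3]]
grn 284 148 18 9 [[ 51.6 -84.9]
 [ 51.4 -93.9]]
```

View pics/w6.png

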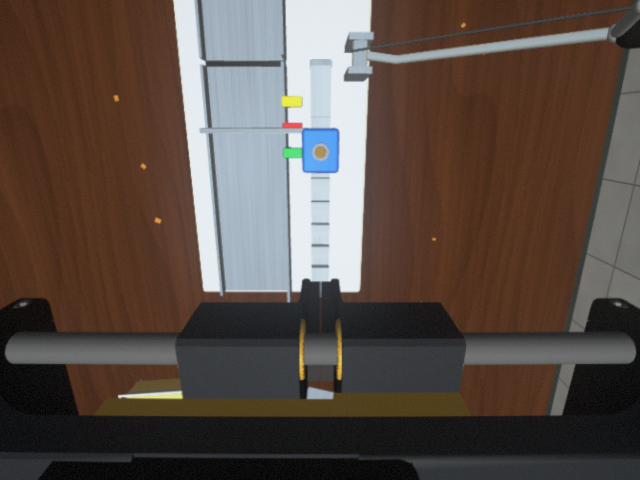

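The stop's block spans cutter y -65.7 to -103.9, so its centre puts the face at -65 ± 1. The red clip is level with the plate (row 126 against 130), so the stop is seated in the red notch. Next I go behind the loaf.

Call:
step_arm(deltas=[[-80,-420,0,0,0,0,0],[-80,-420,0,0,0,0,0],[-80,-420,0,0,0,0,0],[-80,-420,0,0,0,0,0],[-80,-420,0,0,0,0,0],[-80,-420,0,0,0,0,0],[-80,-420,0,0,0,0,0],[-80,-420,0,0,0,0,0],[-80,-420,0,0,0,0,0],[-80,-420,0,0,0,0,0]])

```text
time_s: 8.35
tcp_pos: [527.3, 314.3, 275.0]
tcp_rot: [1.0, -0.006, -0.002, 0.001]
contact_force: [0.1, 0.8, 0.7]
gripper_width: 0.007
```

Call:
step_arm(deltas=[[0,0,50,0,0,0,0],[0,0,100,0,0,0,0],[0,0,150,0,0,0,0],[0,0,150,0,0,0,0],[0,0,150,0,0,0,0]])

```text
time_s: 8.85
tcp_pos: [530.1, 308.3, 128.0]
tcp_rot: [1.0, -0.01, -0.001, 0.001]
contact_force: [-0.4, 1.0, 0.9]
gripper_width: 0.008
```

```bash
python3 - <<'E'
from h import *
np.set_printoptions(suppress=True,precision=1)
s=monitor.observe(); print(s['tcp_pos'],s['tcp_rot'],s['contact_force'],cut(s['tcp_pos']))
t=cap('top','top7.png')
z=cv2.resize(t['img'][160:260,195:405],None,fx=3.8,fy=3.8,interpolation=cv2.INTER_CUBIC); cv2.imwrite('pics/top7z.png',z[:,:,::-1])
E
```

```text
[530.1 308.3 128. ] [ 1. -0. -0.  0.] [-0.4  1.   0.9] [[ -2.  273.9]]
```

View pics/top7z.png

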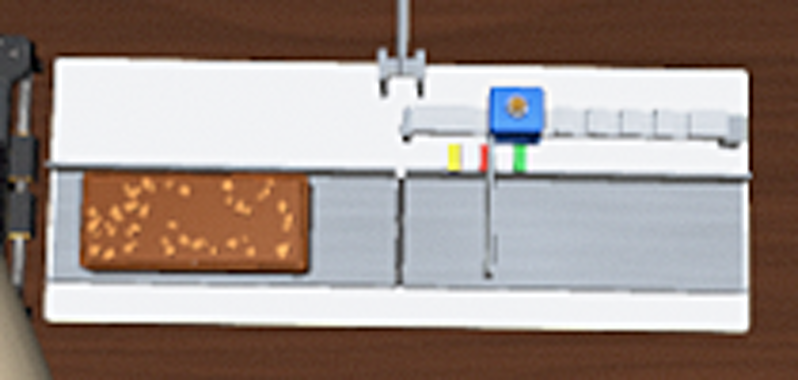

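The plate is level with the red clip at (486,157), and the loaf is unmoved. I'll descend behind the loaf.

Call:
step_arm(deltas=[[2,0,40,0,0,0,0],[2,0,75,0,0,0,0],[2,0,86,0,0,0,0],[2,0,86,0,0,0,0],[2,0,86,0,0,0,0]])

```text
time_s: 9.4
tcp_pos: [533.6, 310.2, 44.5]
tcp_rot: [1.0, -0.01, 0.001, -0.001]
contact_force: [0.2, 0.5, -0.2]
gripper_width: 0.01
```

```bash
python3 - <<'E'
from h import *
np.set_printoptions(suppress=True,precision=3)
s=monitor.observe(); print(s['tcp_pos'],s['tcp_rot'],s['contact_force'],cut(s['tcp_pos']))
E
```

```text
[533.61  310.174  44.489] [ 1.    -0.01   0.001 -0.001] [ 0.222  0.454 -0.227] [[  1.467 275.889]]
```

Call:
step_arm(deltas=[[0,6,0,0,0,0,0],[0,12,0,0,0,0,0],[0,16,0,0,0,0,0],[0,19,0,0,0,0,0],[0,22,0,0,0,0,0],[0,25,0,0,0,0,0],[0,28,0,0,0,0,0],[0,31,0,0,0,0,0],[0,34,0,0,0,0,0],[0,38,0,0,0,0,0]])

```text
time_s: 10.4
tcp_pos: [531.3, 271.4, 41.8]
tcp_rot: [1.0, -0.01, 0.0, -0.0]
contact_force: [0.4, 2.1, 0.1]
gripper_width: 0.004
```

```bash
python3 - <<'E'
from h import *
np.set_printoptions(suppress=True,precision=1)
s=monitor.observe(); print(s['tcp_pos'],s['contact_force'],cut(s['tcp_pos']))
t=cap('top','top8.png')
z=cv2.resize(t['img'][160:260,195:405],None,fx=3.8,fy=3.8,interpolation=cv2.INTER_CUBIC); cv2.imwrite('pics/top8z.png',z[:,:,::-1])
E
```

```text
[531.3 271.4  41.8] [0.4 2.1 0.1] [[  0.  237.1]]
```

View pics/top8z.png

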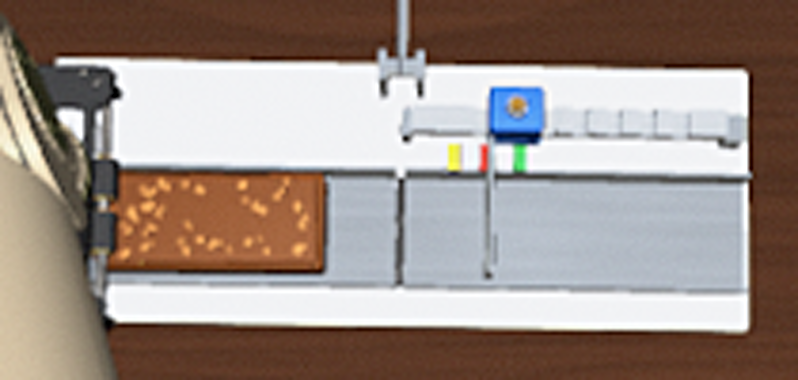

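Contact is made at 2.1 N and the loaf has moved about 11 mm. Continuing smoothly.

Call:
step_arm(deltas=[[0,5,0,0,0,0,0],[0,11,0,0,0,0,0],[0,17,0,0,0,0,0],[0,23,0,0,0,0,0],[0,29,0,0,0,0,0],[0,35,0,0,0,0,0],[0,41,0,0,0,0,0],[0,47,0,0,0,0,0],[0,52,0,0,0,0,0],[0,56,0,0,0,0,0]])

```text
time_s: 11.45
tcp_pos: [530.2, 214.8, 41.7]
tcp_rot: [1.0, -0.01, -0.0, 0.0]
contact_force: [-0.1, 1.8, 0.2]
gripper_width: 0.005
```

Call:
step_arm(deltas=[[0,4,0,0,0,0,0],[0,9,0,0,0,0,0],[0,14,0,0,0,0,0],[0,19,0,0,0,0,0],[0,24,0,0,0,0,0],[0,29,0,0,0,0,0],[0,34,0,0,0,0,0],[0,38,0,0,0,0,0],[0,42,0,0,0,0,0],[0,45,0,0,0,0,0]])

```text
time_s: 12.45
tcp_pos: [529.3, 170.0, 41.8]
tcp_rot: [1.0, -0.01, -0.0, -0.0]
contact_force: [0.4, 1.5, -0.2]
gripper_width: 0.004
```

```bash
python3 - <<'E'
from h import *
np.set_printoptions(suppress=True,precision=1)
s=monitor.observe(); print(s['tcp_pos'],s['contact_force'],cut(s['tcp_pos']))
t=cap('top','top9.png')
z=cv2.resize(t['img'][160:260,195:405],None,fx=3.8,fy=3.8,interpolation=cv2.INTER_CUBIC); cv2.imwrite('pics/top9z.png',z[:,:,::-1])
f=lambda x,y:[195+(x+.5)/3.8-.5,160+(y+.5)/3.8-.5]
h=cv2.cvtColor(z,cv2.COLOR_RGB2HSV); m=(h[...,0]<18)&(h[...,1]>140)&(h[...,2]>60); m[:175]=0;m[265:]=0
k=m[195:255,:].mean(0); x=np.where(k>.5)[0]; x=x[(x>100)&(x<520)]; print(x.max(), cut(onz(t,[f(x.max()+.5,225)],66)))
c=cap('wrist','w9.png')
E
```

```text
[529.3 170.   41.8] [ 0.4  1.5 -0.2] [[  0.5 135.7]]
457 [[ -1.  -43.9]]
```

View pics/top9z.png

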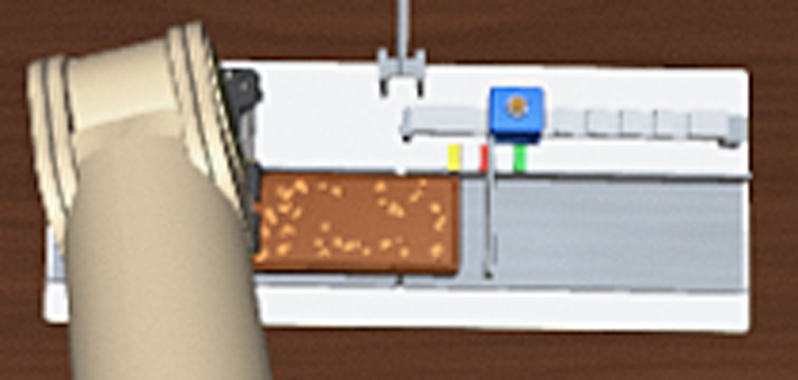

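The loaf front is at about y -44, 21 mm from the plate, and the force is steady at 1.5–2 N. I'll advance 17 mm, then creep.

Call:
step_arm(deltas=[[0,3,0,0,0,0,0],[0,6,0,0,0,0,0],[0,9,0,0,0,0,0],[0,11,0,0,0,0,0],[0,13,0,0,0,0,0],[0,14,0,0,0,0,0],[0,15,0,0,0,0,0],[0,16,0,0,0,0,0],[0,17,0,0,0,0,0]])

```text
time_s: 13.45
tcp_pos: [528.9, 153.4, 41.7]
tcp_rot: [1.0, -0.01, -0.0, -0.0]
contact_force: [0.5, 1.8, 0.5]
gripper_width: 0.005
```

Call:
step_arm(deltas=[[0,0.5,0,0,0,0,0],[0,1,0,0,0,0,0],[0,1.5,0,0,0,0,0]])

```text
time_s: 13.75
tcp_pos: [528.9, 151.9, 41.7]
tcp_rot: [1.0, -0.01, 0.0, -0.0]
contact_force: [0.1, 0.7, -0.6]
gripper_width: 0.001
```

```bash
cat > ck.py <<'E'
import sys
from h import *
np.set_printoptions(suppress=True,precision=1)
n=sys.argv[1]
s=monitor.observe(); print(s['tcp_pos'],s['contact_force'],cut(s['tcp_pos']))
t=cap('top','top%s.png'%n)
z=cv2.resize(t['img'][160:260,195:405],None,fx=3.8,fy=3.8,interpolation=cv2.INTER_CUBIC); cv2.imwrite('pics/top%sz.png'%n,z[:,:,::-1])
f=lambda x,y:[195+(x+.5)/3.8-.5,160+(y+.5)/3.8-.5]
h=cv2.cvtColor(z,cv2.COLOR_RGB2HSV); m=(h[...,0]<18)&(h[...,1]>140)&(h[...,2]>60); m[:175]=0;m[265:]=0
k=m[195:255,:].mean(0); x=np.where(k>.5)[0]; x=x[(x>100)&(x<520)]; print('loaf front',x.max(), cut(onz(t,[f(x.max()+.5,225)],66)))
b=(abs(h[...,0].astype(int)-112)<15)&(h[...,1]>150)&(h[...,2]>90); x=np.where(b[95:135].mean(0)>.5)[0]; print('block',x.min(),x.max(),cut(onz(t,[f(x.min()-.5,110),f(x.max()+.5,110)],108)))
E
python3 ck.py 10
```

```text
[528.9 151.9  41.7] [ 0.1  0.7 -0.6] [[  0.6 117.6]]
loaf front 482 [[ -0.7 -62.5]]
block 490 541 [[  77.5  -65.5]
 [  78.2 -103.3]]
```

View pics/top10z.png

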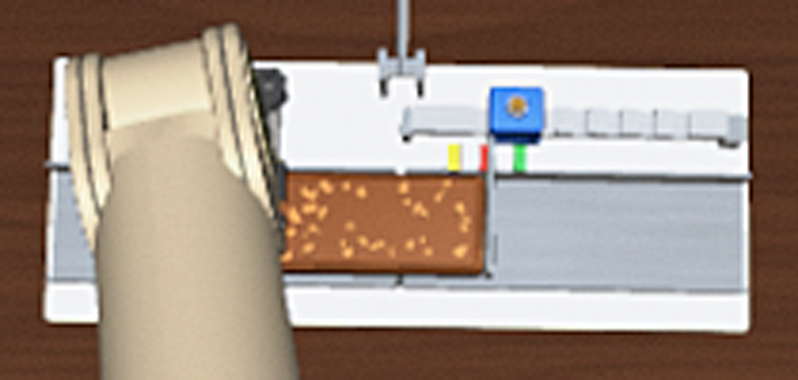

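The gap is about 2 mm. I'll creep and watch the force.

Call:
step_arm(deltas=[[0,0.5,0,0,0,0,0],[0,1,0,0,0,0,0]])

```text
time_s: 14.0
tcp_pos: [528.9, 150.9, 41.7]
tcp_rot: [1.0, -0.01, -0.0, -0.0]
contact_force: [0.9, 3.3, -0.9]
gripper_width: 0.011
```

Call:
step_arm(deltas=[[0,0.5,0,0,0,0,0],[0,1,0,0,0,0,0]])

```text
time_s: 14.2
tcp_pos: [529.0, 150.5, 41.8]
tcp_rot: [1.0, -0.01, 0.0, -0.0]
contact_force: [0.8, 5.1, -1.3]
gripper_width: 0.007
```

Call:
step_arm(deltas=[[0,0.5,0,0,0,0,0],[0,0.5,0,0,0,0,0]])

```text
time_s: 14.4
tcp_pos: [529.1, 150.3, 41.9]
tcp_rot: [1.0, -0.01, 0.0, -0.001]
contact_force: [0.7, 4.2, -0.9]
gripper_width: 0.008
```

```bash
python3 ck.py 11
```

```text
[529.1 150.3  41.9] [ 0.7  4.2 -0.9] [[  0.8 115.9]]
loaf front 484 [[ -0.6 -64. ]]
block 491 542 [[  77.5  -66.2]
 [  78.2 -104.1]]
```

The force rose above sliding level while the tool stalled, so the loaf is against the plate. The block shifted by 0.7 mm at most. I'll back off and rise to check.

Call:
step_arm(deltas=[[0,-2,0,0,0,0,0],[0,-8,0,0,0,0,0],[0,-20,0,0,0,0,0],[0,-35,0,0,0,0,0],[0,-35,-50,0,0,0,0],[0,-35,-100,0,0,0,0],[0,-35,-150,0,0,0,0],[0,-35,-200,0,0,0,0],[0,-35,-235,0,0,0,0],[0,-35,-235,0,0,0,0]])

```text
time_s: 15.45
tcp_pos: [531.4, 186.3, 282.3]
tcp_rot: [1.0, -0.009, 0.004, -0.002]
contact_force: [0.2, -0.2, -0.2]
gripper_width: 0.006
```

Call:
step_arm(deltas=[[0,245,0,0,0,0,0],[0,245,0,0,0,0,0],[0,245,0,0,0,0,0],[0,245,0,0,0,0,0],[0,245,0,0,0,0,0],[0,245,0,0,0,0,0],[0,245,0,0,0,0,0],[0,245,0,0,0,0,0]])

```text
time_s: 16.25
tcp_pos: [524.9, -58.5, 276.3]
tcp_rot: [1.0, -0.009, -0.0, -0.0]
contact_force: [0.3, 0.8, -0.2]
gripper_width: 0.006
```

```bash
python3 - <<'E'
from h import *
np.set_printoptions(suppress=True,precision=1)
s=monitor.observe(); print(s['tcp_pos'],s['contact_force'],cut(s['tcp_pos']))
c=cap('wrist','w12.png'); c=wfix(c,s['tcp_pos'],s['tcp_rot'])
h=cv2.cvtColor(c['img'],cv2.COLOR_RGB2HSV);H=h[...,0].astype(int)
b=((abs(H-112)<15)&(h[...,1]>150)&(h[...,2]>90)).astype(np.uint8); x,y,w,k=cv2.boundingRect(max(cv2.findContours(b,0,2)[0],key=cv2.contourArea)); print('block',x,y,w,k,cut(onz(c,[[x+w/2,y-.5],[x+w/2,y+k-.5]],108)))
E
```

```text
[524.9 -58.5 276.3] [ 0.3  0.8 -0.2] [[  1.7 -92.9]]
block 384 188 36 40 [[  77.8  -64.8]
 [  80.8 -103.7]]
```

View pics/w12.png

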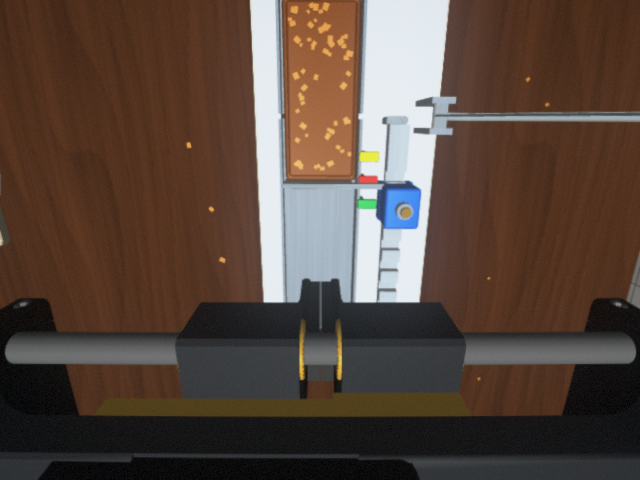

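```bash
python3 - <<'E'
from h import *
np.set_printoptions(suppress=True,precision=1)
s=monitor.observe()
c=wfix(dict(np.load('pics/w12.npz')),s['tcp_pos'],s['tcp_rot'])
print([(y,*map(int,c['img'][y,320])) for y in range(174,192)])
print(cut(onz(c,[[320,179],[320,180],[320,181]],67)),cut(onz(c,[[320,182],[320,184],[320,186.5]],84)))
z=cv2.resize(c['img'][140:240,270:430],None,fx=5,fy=5,interpolation=cv2.INTER_CUBIC); cv2.imwrite('pics/w12z.png',z[:,:,::-1])
E
```

```text
[(174, 160, 106, 72), (175, 138, 90, 62), (176, 146, 96, 65), (177, 160, 106, 69), (178, 152, 100, 66), (179, 129, 85, 61), (180, 98, 75, 63), (181, 88, 85, 84), (182, 88, 90, 87), (183, 96, 99, 98), (184, 143, 153, 161), (185, 165, 178, 188), (186, 166, 179, 192), (187, 167, 182, 192), (188, 170, 185, 194), (189, 171, 186, 198), (190, 174, 187, 201), (191, 174, 189, 203)]
[[  1.1 -63.3]
 [  1.1 -64.4]
 [  1.1 -65.4]] [[  1.1 -63.8]
 [  1.1 -65.8]
 [  1.2 -68.3]]
```

View pics/w12z.png

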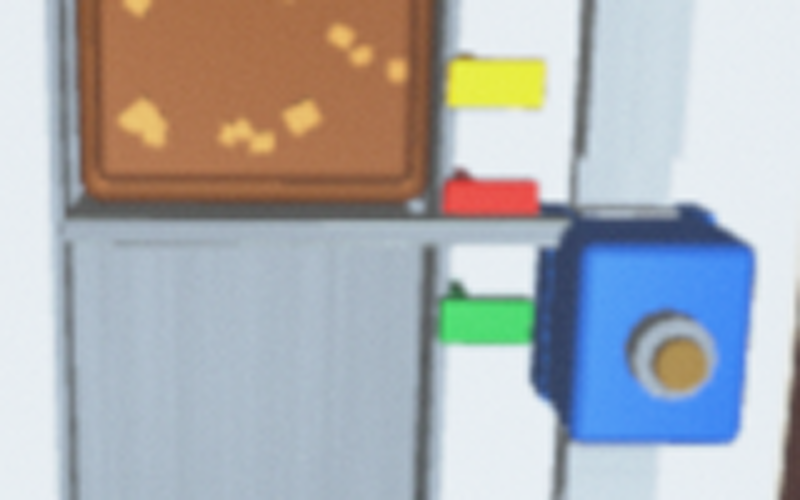

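The wrist close-up shows the loaf end (row 180, y ≈ -64.4) at the plate face (y ≈ -65). The plate is level with the red clip and the bow is still open. Handing in.

```bash
python3 -c "
from plant import env
print(env.sign_off())"
```

```text
the job is handed in; nothing more can be done
None
```

The portion stop is in the notch at the red clip, and the loaf rests against its steel plate. I handed the job in at about 16 s of robot time; no verdict was reported.

**Stop:** I pushed it with shut fingertips from about y -139 mm to the middle notch at the red clip. It snapped in ahead of the fingers and their force fell to zero. The last wrist view puts its face at about y -64 to -65, against the clip at -65, good to about 1 mm.

**Loaf:** I pushed it about 125 mm from its rear end at 1–3 N. At the plate the force rose to 5 N at most while the tool stalled. The loaf's front then measured y -64.4 at its rounded top edge, so the gap is about 1 mm or less. It looks straight and flat in the trough.

**Other checks:** The clearest hint of movement in the stop was a block reading 0.7 mm further back while the loaf pressed on it. That is under a pixel, and after I withdrew it read seated again. The bow was open in the last picture. I planned the moves to stay clear of the pans and scraper, but did not measure their positions again at the end.

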